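# Kit the connector tray and hold it over the tag reader

## Task

Sort the two loose orange connector housings into the kit tray: the long one into the empty long nest, the short one into the empty short nest, both fully down, with the tray still standing on the bench. Then lift the tray by its black upright grip, carry it without the loose steel ball ever leaving its pocket, and finish holding it level and still with all four housings down in their nests, centred about 8 cm above the reader's glass window (tray underside to window), keeping hold of it at the end. Leave everything else on the bench where it is.

Things in the scene. Friction and masses are not known exactly. Their poses are not given: they have to be found in the camera images.
- tray: grey kit tray, 214 mm (x) by 126 mm (y), plate 5 mm thick, standing loose on the bench, about 260 g empty. Origin at the centre of its underside, z up. Row of two long nests along its +y edge, row of two short nests along its -y edge, one nest of each row already filled; yellow ring (ball pocket) between the short nests; black upright grip in the middle, above the origin
- grip (a point): top centre of the tray's black upright grip, 77 mm above the tray's underside, straight above the tray's origin. The grip is a solid block 14 mm thick (tray y), 44 mm long (tray x), rising 72 mm from the plate; pinch its 14 mm thickness from above
- nest_long_free (a point): point on the floor of the empty long nest; its axes are the tray's (x along the nest). The nest is 60 x 22 mm inside with 5 mm high blue walls, and its side walls leave a 30 mm gap at mid-length for the fingers. It stands 5 mm above the tray's underside, at (+65, +38) mm in the tray.
- nest_short_free (a point): point on the floor of the empty short nest; its axes are the tray's (x along the nest). The nest is 42 x 22 mm inside with 5 mm high blue walls, and its side walls leave a 30 mm gap at mid-length for the fingers. It stands 5 mm above the tray's underside, at (-65, -38) mm in the tray.
- nest_long_full (a point): point on the floor of the filled long nest; its axes are the tray's (x along the nest). The nest is 60 x 22 mm inside with 5 mm high blue walls, and its side walls leave a 30 mm gap at mid-length for the fingers. At (-65, +38) mm in the tray.
- nest_short_full (a point): point on the floor of the filled short nest; its axes are the tray's (x along the nest). The nest is 42 x 22 mm inside with 5 mm high blue walls, and its side walls leave a 30 mm gap at mid-length for the fingers. At (+65, -38) mm in the tray.
- pocket (a point): centre of the ball pocket's floor, on the plate, 5 mm above the tray's underside, at (0, -40) mm in the tray. The pocket is a yellow ring, 32 mm inside diameter and only 2.5 mm high; the ball rolls over it if the tray tilts by about 35 degrees or is jerked
- ball_center (a point): centre of the loose bright steel ball, 25 mm diameter, 64 g, lying free in the tray's pocket
- long_part: an orange square-section connector housing with a brass band near each end, 54 mm long (its x), 16 mm wide (y) and 20 mm high (z), about 26 g, loose on the bench, to go into the empty long nest; origin at the centre of its underside, x along its length, z up
- short_part: an orange square-section connector housing with a brass band near each end, 36 mm long (its x), 16 mm wide (y) and 20 mm high (z), about 18 g, loose on the bench, to go into the empty short nest; origin at the centre of its underside, x along its length, z up
- long_kept: an orange square-section connector housing with a brass band near each end, 54 mm long (its x), 16 mm wide (y) and 20 mm high (z), about 26 g, already in the filled long nest; origin at the centre of its underside, x along its length, z up
- short_kept: an orange square-section connector housing with a brass band near each end, 36 mm long (its x), 16 mm wide (y) and 20 mm high (z), about 18 g, already in the filled short nest; origin at the centre of its underside, x along its length, z up
- window (a point): centre of the top face of the tag reader's 80 mm square glass window, 30 mm above the bench. The reader is a white box 130 x 120 mm with a blue frame round the window, fixed to the bench, standing on the other side of the robot's midline from the tray
- meter: yellow multimeter lying flat, 150 x 75 x 39 mm, bystander; origin at the centre of its underside
- tape: black roll, 70 mm across, 18 mm high, lying flat, bystander; origin at the centre of its underside
- driver: red-handled screwdriver lying down, about 200 mm long, bystander; origin midway along it, at its underside, x towards the blade
- jar: amber jar with a white cap, 56 mm across, 65 mm high, bystander; origin at the centre of its underside
- redbox: red box 90 x 60 x 35 mm, bystander; origin at the centre of its underside
- capbin: small blue open bin of connector caps, 110 x 90 x 45 mm, bystander; origin at the centre of its underside
- reader: the tag reader's body, white, 130 x 120 x 28 mm, fixed; origin at the centre of its underside, below the window's centre
Mind the look-alikes: they are no part of the job. Leave any brown look-alike of the short_part alone.

How it is judged:
On the way, in this order (a step that is already met when the one before it is completed fails the run):
1. both loose housings seated in their matching nests and let go, the tray still on the bench (x of long_part in the frame of nest_long_free between -0.007 and 0.007 m and y of long_part in the frame of nest_long_free between -0.006 and 0.006 m and z of long_part in the frame of nest_long_free between -0.003 and 0.003 m and angle between the x axis of long_part and the x axis of nest_long_free, either way round below 0.15 rad and x of short_part in the frame of nest_short_free between -0.007 and 0.007 m and y of short_part in the frame of nest_short_free between -0.006 and 0.006 m and z of short_part in the frame of nest_short_free between -0.003 and 0.003 m and angle between the x axis of short_part and the x axis of nest_short_free, either way round below 0.15 rad and height (world z) of tray below 0.01 m and contact force between the fingers and long_part below 0.1 N and contact force between the fingers and short_part below 0.1 N), for 0.2 s.
2. the tray lifted clear of the bench in the gripper (height (world z) of tray above 0.03 m and contact force between the fingers and tray above 1 N), for 0.2 s.
At the end, for the whole second after the job is handed in: The gripper alone holds the tray: underside 45-120 mm above the window, centre within 30 mm of the window's (from above), tilt under 7 degrees, at rest; each of the four housings fully down in its nest (3 mm in height, 6-7 mm sideways, 8 degrees), ball in its pocket (horizontal distance between tray and window below 0.03 m and z of tray in the frame of window between 0.045 and 0.12 m and angle between tray's own z axis and vertical below 0.12 rad and linear speed of tray below 0.03 m/s and angular speed of tray below 0.15 rad/s and contact force between the fingers and tray above 1 N and contact force between tray and reader below 0.1 N and distance between ball_center and pocket below 0.018 m and x of long_part in the frame of nest_long_free between -0.007 and 0.007 m and y of long_part in the frame of nest_long_free between -0.006 and 0.006 m and z of long_part in the frame of nest_long_free between -0.003 and 0.003 m and angle between the x axis of long_part and the x axis of nest_long_free, either way round below 0.15 rad and x of short_part in the frame of nest_short_free between -0.007 and 0.007 m and y of short_part in the frame of nest_short_free between -0.006 and 0.006 m and z of short_part in the frame of nest_short_free between -0.003 and 0.003 m and angle between the x axis of short_part and the x axis of nest_short_free, either way round below 0.15 rad and x of long_kept in the frame of nest_long_full between -0.007 and 0.007 m and y of long_kept in the frame of nest_long_full between -0.006 and 0.006 m and z of long_kept in the frame of nest_long_full between -0.003 and 0.003 m and angle between the x axis of long_kept and the x axis of nest_long_full, either way round below 0.15 rad and x of short_kept in the frame of nest_short_full between -0.007 and 0.007 m and y of short_kept in the frame of nest_short_full between -0.006 and 0.006 m and z of short_kept in the frame of nest_short_full between -0.003 and 0.003 m and angle between the x axis of short_kept and the x axis of nest_short_full, either way round below 0.15 rad); the arm keeps its last pose, push and grip.
It fails at once if the ball leaves its pocket (distance between ball_center and pocket above 0.022 m).
It fails at once if a bystander is moved more than 3 cm (distance of any of meter, tape, driver, jar, redbox, capbin from where it was at the start of the episode above 0.03 m).
It also fails if it takes over 72 s, if anything falls off the work surface, if the arm or the gripper's body presses on something with over 40 N, if the wrist force passes 120 N, or if a joint passes its speed limit or range.

## Robot

A 6-joint arm with a two-finger parallel gripper is mounted at the origin on the work surface. World frame = base frame: x ahead of the robot, y to its left, z up, the work surface at z = 0. Lengths are in m, angles in rad, forces in N, time in s.
With the tool pointing down it reaches from about 0.25 to 0.725 m from the base axis. Payload 4 kg.
Tool frame: the origin (TCP) lies midway between the tips of the shut fingers; the grasp point (between the pads) lies grip_point_offset behind it (grip_point_offset is the distance from the TCP to the grasp point, in m); z points along the fingers, y is the line along which they close (so a half turn about z gives the same grasp; the last joint's range is limited). The gripper opens to 85 mm and grips with 20 to 120 N. Pads are 22 mm wide; open, the fingers measure 114 mm over their backs; the gripper's body (76 mm by 85 mm) begins 54 mm behind the grasp point. The pads swing forward as they close: fully open they stand 13 mm farther back than shut.
Start: joints at [1.153, 0.241, 0.005, 1.335, 0, 1.571], TCP at [0.203, 0.457, 0.231] pointing down, gripper open.
Joint ranges: [-2.72, 2.72], [-1.05, 1.87], [-1.09, 1.28], [-1.99, 2.15], [-1.42, 1.44], [-3.14, 3.14]. Speed limits (rad/s): [2.79, 2.79, 3.14, 3.14, 3.14, 3.14].

## Interface

Orientations are given as a unit quaternion [x, y, z, w].
In Python, from workcell import * gives the robot as it stands. The module is installed in compiled form; this text tells all that it offers.
- The arm moves only by the tool arm_command, never from a script. Its arguments are lists of equal length, an entry for each row: "slide": the shift along the tool's x, y, z in cm, a list of three; "spin": the turn about the tool's z in degrees. A call has exactly 5 rows; each row is the pose to reach, as a shift and turn from the pose commanded when the call began, along the tool's axes at that moment; what a row does not reach only later rows make up. A row lasts 1/8 s, in which the tool goes at most 62.5 mm and 10.7 degrees, less where a joint would pass 70% of its speed; a pose out of reach is approached as far as the arm can. A call with a gripper value outside its range is refused whole. "jaw" is the finger opening in cm, from 0 to 8.54, set as the call begins (left out, the last holds). The fingers move at their own pace and stop on an object; the grip force is fixed at half the most. Time passes only in rows, so rows that repeat a pose let the fingers close, or fill a call up. It gives the time, the measured TCP pose, the force, the opening and the grip force at its end, in the units of the state.
- get_obs(): the state, without advancing time (a new reading comes with each control period).
- camera(name): name is "side" or "top"; returns a dict with "pixels" (420x560x3 uint8, red, green, blue), "range_z" (420x560 float32, m along the optical axis (not along the pixel's ray), 0 where there is no reading), "intrinsics" (3x3 intrinsics, pixels), "rvec" (rotation vector, rad) and "tvec" (3), from world to camera coordinates, as OpenCV has them. Camera axes: x right, y down, z forward; pixel columns grow to the right and rows downward; lengths in m; the calibration is good to about 2 mm. A picture is of the moment at which its call begins.
- job_done(): hands the job in; it is judged then, once.
Trained networks look in a picture, given as the dict that the camera call returned (one of the last four; its "shot" number tells which), for a name from the list of things; names that differ only in an ending like _2 or _b are one class to them, and where a whole thing is asked for, a point or a joint stands for the part that bears it (a point fixed in the world has none). Each returns a list of dicts, best first, with "confidence" (0 to 1); they miss things now and then, are a little off and sometimes report something else, mostly with a low value. They report only what shows in the picture. A call takes as long as a camera call. They do not tell look-alikes from the thing itself.
- recognise(picture, thing): "centre" ([column, row] in pixels, amid what is visible of it).
- landmark_of(picture, thing): "centre" ([column, row] in pixels: a listed point, or the origin of a listed thing).
The state is a dict: "clock": time; "joint_pos": joint angles; "joint_vel": joint speeds; "tau": joint torques, N m; "eef_pos": TCP position; "tool_rot": TCP orientation; "ft_force": force on the tool from outside, world axes, zero at the start; "ft_torque": the same for the moment, N m; "grip_width": finger opening in m; "grasp_force": force on a finger pad.
Only numpy, scipy, OpenCV 4.12 (cv2) and the standard library are available. Lean on these libraries where they do the work, as an engineer would, in place of code of your own. Each camera call takes 0.05 s, during which the arm holds its last target. There are 200 camera calls.

## Working session

There is one attempt and no reset: what is moved stays moved. The work goes in short steps, Python scripts to look and compute and a tool call to move; the robot and the scene stay as the last step left them, time stands still between calls to the robot, and variables do not carry over. Pictures are saved under pics/ and viewed, at most 10 in all, crops included, and the job is handed in when it is done.

Besides the shell and the picture viewer there is one more tool, called after ">>>" by a JSON object that holds its "fn" and its "kwargs". arm_command: Moves the arm, as the interface text tells. Its arguments: {"type":"object","properties":{"slide":{"type":"array","items":{"type":"array","items":{"type":"number"}}},"spin":{"type":"array","items":{"type":"number"}},"jaw":{"type":"number"}},"required":["slide","spin"]}

```bash
mkdir -p pics
cat > h.py <<'E'
from workcell import *
import numpy as np, cv2
def shot(n, save=None):
    p=camera(n)
    if save: cv2.imwrite(f'pics/{save}.png',cv2.cvtColor(p['pixels'],cv2.COLOR_RGB2BGR))
    return p
def RT(p): return cv2.Rodrigues(np.array(p['rvec'],float))[0],np.array(p['tvec'],float).ravel()
def cloud(p):
    R,t=RT(p);K=np.array(p['intrinsics']);z=p['range_z'];v,u=np.indices(z.shape)
    c=np.stack([(u-K[0,2])/K[0,0]*z,(v-K[1,2])/K[1,1]*z,z],-1)
    w=(c-t)@R; w[z<=0]=np.nan; return w
def ray(p,px):
    R,t=RT(p);K=np.array(p['intrinsics'])
    d=R.T@np.linalg.solve(K,[px[0],px[1],1]); return -R.T@t,d
def onplane(p,px,z):
    o,d=ray(p,px); return o+d*(z-o[2])/d[2]
def tri(p,a,q,b):
    o1,d1=ray(p,a);o2,d2=ray(q,b);s=np.linalg.lstsq(np.stack([d1,-d2],1),o2-o1,rcond=None)[0]
    x,y=o1+s[0]*d1,o2+s[1]*d2; return (x+y)/2,np.linalg.norm(x-y)
E
python3 - <<'E'
from h import *
np.set_printoptions(precision=4,suppress=True)
a=shot('top','top0');b=shot('side','side0')
for n in 'tray grip nest_long_free nest_short_free nest_long_full nest_short_full pocket ball_center long_part short_part long_kept short_kept window meter tape driver jar redbox capbin'.split():
    r=[landmark_of(x,n)[:2] for x in(a,b)]
    print(n,*[[(np.round(d['centre']).astype(int).tolist(),round(d['confidence'],2)) for d in y] for y in r], end=' ')
    if r[0] and r[1]:
        x,e=tri(a,r[0][0]['centre'],b,r[1][0]['centre']);print(x,round(e,4))
    else: print()
for x in(a,b):
    R,t=RT(x);print(-R.T@t)
print(get_obs())
E
```

```text
tray [([349, 215], 0.81)] [([296, 239], 0.47)] [ 0.4981 -0.2535 -0.3173] 0.0722
grip [([350, 218], 0.81), ([153, 183], 0.17)] [([276, 155], 0.63)] [ 0.5145 -0.2002  0.0657] 0.0019
nest_long_free [([330, 189], 0.69), ([328, 246], 0.67)] [([249, 184], 0.76), ([292, 238], 0.25)] [ 0.5804 -0.1642  0.01  ] 0.0065
nest_short_free [([364, 244], 0.95), ([141, 301], 0.33)] [([302, 164], 0.87)] [ 0.4551 -0.2431 -0.0055] 0.003
nest_long_full [([331, 250], 0.87)] [([301, 190], 0.81), ([236, 347], 0.72)] [ 0.4506 -0.1684 -0.0172] 0.0153
nest_short_full [([367, 188], 0.94)] [([247, 160], 0.65), ([342, 238], 0.46)] [ 0.5863 -0.2502 -0.0006] 0.0001
pocket [] [([279, 163], 0.6)] 
ball_center [([269, 235], 0.68), ([365, 220], 0.44)] [] 
long_part [([269, 237], 0.7)] [([295, 240], 0.74)] [ 0.4736 -0.0243 -0.0203] 0.0011
short_part [([258, 173], 0.52), ([292, 184], 0.42)] [([240, 213], 0.6), ([227, 246], 0.46)] [ 0.5967 -0.0002  0.1042] 0.0257
long_kept [([330, 251], 0.47)] [([302, 186], 0.67), ([228, 242], 0.18)] [ 0.4478 -0.1629  0.0008] 0.0131
short_kept [([364, 189], 0.6)] [([276, 156], 0.7), ([248,
[... 592 characters left out ...]
, ([226, 244], 0.69)] [ 0.3288  0.2699 -0.0032] 0.0051
capbin [([376, 310], 0.92)] [([359, 155], 0.71), ([252, 188], 0.58)] [ 0.3105 -0.2687 -0.0039] 0.0064
[ 0.4785 -0.0181  1.2094]
[0.4947 0.6342 0.8713]
{'clock': 2.0, 'joint_pos': array([ 1.153 ,  0.2406,  0.005 ,  1.3352, -0.    ,  1.5708]), 'joint_vel': array([ 0.0016, -0.0011,  0.0006,  0.0001,  0.001 ,  0.0005]), 'tau': array([ -0.0004, -37.2204,  25.2687,   0.0014,   0.0001,   0.    ]), 'eef_pos': array([0.2029, 0.457 , 0.2313]), 'tool_rot': array([ 0.2074,  0.9783, -0.    ,  0.    ]), 'ft_force': array([-0.4067, -0.2149, -0.1291]), 'ft_torque': array([-0.0183,  0.0019, -0.0754]), 'grasp_force': 0.0, 'grip_width': 0.0852341151732173}
```

Run:
```python
import cv2,numpy as np
a=cv2.imread('pics/top0.png')
cv2.imwrite('pics/t1.png',cv2.resize(a[80:340,110:430],None,fx=2.3,fy=2.3,interpolation=cv2.INTER_CUBIC))
```

```text
(no output)
```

View pics/t1.png

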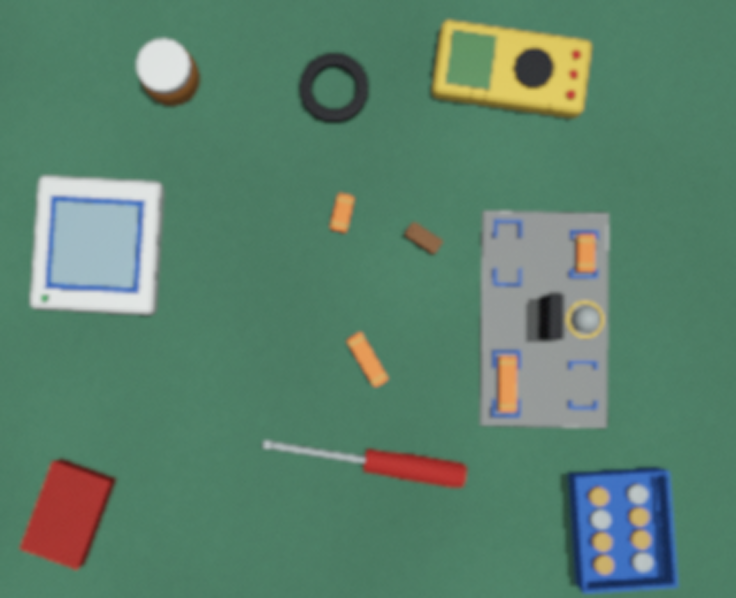

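View pics/side0.png

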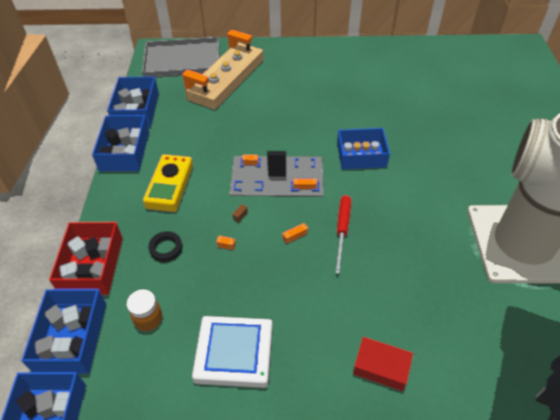

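The top crop shows the tray at right with +x up, the free long nest at crop (507,252) and the free short nest at (582,386). The loose long part is at (367,360), the loose short part at (343,213), and the brown look-alike at (423,238). The side view agrees. Next I measure precise poses by colour and depth.

```bash
cat >> h.py <<'E'
def orange(p,zmin=0.012,zmax=0.06,vmin=170):
    """top faces of orange parts: list of (x,y,z,yaw,L,W,n)"""
    w=cloud(p); h=cv2.cvtColor(p['pixels'],cv2.COLOR_RGB2HSV)
    m=cv2.inRange(h,(5,110,vmin),(22,255,255))
    m=cv2.morphologyEx(m,cv2.MORPH_CLOSE,np.ones((3,3)))
    n,l,s,c=cv2.connectedComponentsWithStats(m); out=[]
    for i in range(1,n):
        if s[i,4]<25 : continue
        q=w[l==i]; q=q[~np.isnan(q[:,0])]
        if len(q)<20: continue
        zt=np.percentile(q[:,2],80); q=q[q[:,2]>zt-0.006]
        if not(0.25<q[:,0].mean()<0.8 and abs(q[:,1].mean())<0.4 and zmin<zt<zmax): continue
        (cx,cy),(a,b),_=r=cv2.minAreaRect((q[:,:2]*1000).astype(np.float32))
        B=cv2.boxPoints(r); e=[B[1]-B[0],B[2]-B[1]]; e=max(e,key=np.linalg.norm)
        yaw=np.degrees(np.arctan2(e[1],e[0]));yaw=(yaw+90)%180-90
        out.append(np.round([cx,cy,np.median(q[:,2])*1000,yaw,max(a,b),min(a,b),len(q)],1))
    return out
def tray(p):
    w=cloud(p); h=cv2.cvtColor(p['pixels'],cv2.COLOR_RGB2HSV)
    m=(h[...,1]<40)&(h[...,2]>90)&(w[...,0]>.35)&(w[...,0]<.7)&(w[...,1]<-.1)&(w[...,1]>-.33)&(abs(w[...,2]-.005)<.012)
    m=cv2.morphologyEx(m.astype(np.uint8),cv2.MORPH_OPEN,np.ones((3,3)))
    q=w[m>0]; r=cv2.minAreaRect((q[:,:2]*1000).astype(np.float32)); 
    return r, np.median(q[:,2])*1000
E
python3 - <<'E'
from h import *
np.set_printoptions(precision=1,suppress=True)
for n in('top','side'):
    p=shot(n);print(n)
    for o in orange(p): print(o)
    print('tray',tray(p))
    w=cloud(p);h=cv2.cvtColor(p['pixels'],cv2.COLOR_RGB2HSV)
    q=w[(w[...,2]>.068)&(w[...,2]<.085)&(abs(w[...,0]-.515)<.06)&(abs(w[...,1]+.2)<.06)]*1000
    print('grip',len(q),q.min(0),q.max(0),np.median(q,0))
    g=w[(abs(w[...,0]-.5)<.06)&(abs(w[...,1]-.1)<.03)]*1000; print('bench z',np.nanmedian(g[:,2]),np.nanstd(g[:,2]))
    bl=(h[...,0]>100)&(h[...,0]<125)&(h[...,1]>120)&(w[...,1]>.15)&(w[...,0]>.45)&(w[...,0]<.68)
    q=w[bl]*1000; print('win',cv2.minAreaRect(q[:,:2].astype(np.float32)),np.median(q[:,2]))
    v,u=np.where((h[...,2]>50)&(h[...,1]>-1)&(abs(w[...,2]-.0275)<.008)&(abs(w[...,0]-.515)<.025)&(abs(w[...,1]+.24)<.025))
    if len(u): print('ball',w[v,u].mean(0)*1000,len(u))
E
```

```text
top
[621.7  -1.5  19.  -14.1  34.8  15.  103. ]
[ 579.8 -240.7   23.9   -8.8   35.5   15.3   95. ]
[476.2 -25.6  19.5  30.6  52.9  15.4 156. ]
[ 452.1 -161.1   24.5   -0.9   51.6   13.9  136. ]
[ 342.2 -249.6   15.3   90.    10.9    9.3   23. ]
[ 300.1 -290.2   15.9   43.6   12.3    9.8   26. ]
[ 298.  -252.    15.4   43.    11.     9.7   24. ]
[ 277.  -253.2   15.7   87.1   11.3   10.9   27. ]
tray (((516.4555053710938, -202.6401824951172), (127.8072509765625, 214.8887176513672), 89.11016845703125), np.float64(4.214307785917493))
grip 128 [ 494.7 -210.7   68.3] [ 535.8 -194.8   82.4] [ 516.2 -201.3   76. ]
bench z -1.060477241326236 2.3290907836620502
win ((540.166015625, 331.7727355957031), (256.16766357421875, 227.93165588378906), 79.75798034667969) 96.75911043972611
ball [ 514.7 -241.6   26. ] 82
side
[ 577.4 -236.9   23.7    3.2   33.6   20.    83. ]
[ 450.5 -156.2   24.3   -0.7   52.2   17.6  132. ]
[474.4 -20.   19.6  34.5  53.4  18.9 165. ]
[618.8   3.3  19.5 -15.9  36.5  18.5 114. ]
tray (((514.4912109375, -196.3840789794922), (131.24917602539062, 214.30352783203125), 88.38117980957031), np.float64(4.416130947283679))
grip 135 [ 492.1 -204.3   68.2] [ 534.9 -187.7   80. ] [ 514.5 -193.3   75. ]
bench z -0.31209865427286254 1.5679985011155144
win ((588.3451538085938, 244.4435272216797), (90.66116333007812, 88.84320831298828), 86.63784790039062) 28.63291816314936
```

```bash
cat >> h.py <<'E'
from scipy.spatial.transform import Rotation as Ro
def go(x,y,z,psi,P=None,Q=None):
    """print slide/spin from current pose to TCP target (mm, deg yaw of tool x)"""
    o=get_obs();p=o['eef_pos']*1000 if P is None else np.array(P);R=Ro.from_quat(o['tool_rot']).as_matrix()
    now=np.degrees(np.arctan2(R[1,0],R[0,0]))
    print('at',p.round(1),'psi',round(now,2),'slide cm',(R.T@(np.array([x,y,z])-p)/10).round(2),'spin',round(-((psi-now+180)%360-180),2),'w',round(o['grip_width']*1000,1),'F',o['ft_force'].round(1),'t',o['clock'])
E
python3 - <<'E'
from h import *
import workcell
print(grip_point_offset if 'grip_point_offset' in dir(workcell) else dir(workcell))
# long: grasp 3mm outward along yaw 31
c,s=np.cos(np.radians(31)),np.sin(np.radians(31))
go(475.3+3*c,-24+3*s,110,211)
E
```

```text
0.0187
at [202.9 457.  231.3] psi 156.06 slide cm [-44.59 -32.66  12.13] spin -54.94 w 85.4 F [-0.6  0.5  0.1] t 2.1
```

>>> {"fn": "arm_command", "kwargs": {"slide": [[-6, -4, 1.5], [-11, -8, 3], [-16, -12, 4.5], [-21, -16, 6], [-26, -20, 7.5]], "spin": [-8, -17, -26, -35, -44], "jaw": 5}}

```text
clock: 2.72
eef_pos: [0.3413, 0.2052, 0.1661]
tool_rot: [-0.163, 0.987, 0.0, 0.0]
ft_force: [0.6, 0.6, -0.7]
grip_width: 0.05
grasp_force: 0.0
```

```bash
python3 -c "
from h import *
go(478,-22.5,80,211)"
```

```text
at [341.3 205.2 166.1] psi -161.23 slide cm [ -5.6  -25.96   8.62] spin -12.23 w 50.0 F [ 0.6  0.6 -0.7] t 2.725
```

>>> {"fn": "arm_command", "kwargs": {"slide": [[-1.2, -5.8, 2], [-2.4, -11.6, 4], [-3.6, -17.4, 6], [-4.6, -22, 7.6], [-4.6, -22, 7.6]], "spin": [-3, -6, -9, -11, -11]}}

```text
clock: 3.35
eef_pos: [0.4547, 0.0102, 0.0891]
tool_rot: [-0.252, 0.968, -0.0, -0.001]
ft_force: [-0.6, 0.0, -0.2]
grip_width: 0.0502
grasp_force: 0.0
```

```bash
python3 -c "
from h import *
go(478,-22.5,2,211)
shot('side','s1');shot('top','t2')
a=cv2.imread('pics/s1.png')[150:300,200:400];b=cv2.imread('pics/t2.png')[160:310,180:380]
cv2.imwrite('pics/v3.png',cv2.resize(np.vstack([a,b]),None,fx=2,fy=2,interpolation=2))
go(478,-22.5,2,211)
"
```

```text
at [454.7  10.2  89.1] psi -150.82 slide cm [-0.46 -3.99  8.71] spin -1.82 w 50.2 F [-0.6  0.  -0.2] t 3.35
at [453.7  12.6  90.1] psi -150.59 slide cm [-0.4  -4.26  8.8 ] spin -1.59 w 49.9 F [0.4 0.5 0. ] t 3.45
```

View pics/v3.png

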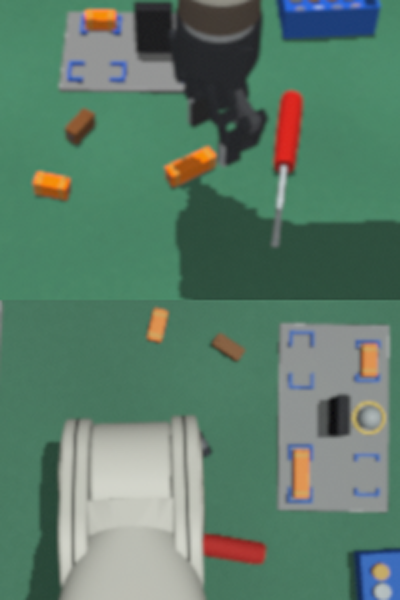

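The side crop shows the gripper about 4 cm short of the long part (around (190,165) in the crop) because the rows were speed-capped. I correct sideways first, then go down.

>>> {"fn": "arm_command", "kwargs": {"slide": [[-0.4, -4.3, 0], [-0.4, -4.3, 2], [-0.4, -4.3, 5], [-0.4, -4.3, 5], [-0.4, -4.3, 5]], "spin": [-1.6, -1.6, -1.6, -1.6, -1.6]}}

```text
clock: 4.08
eef_pos: [0.4791, -0.0217, 0.0414]
tool_rot: [-0.269, 0.963, -0.0, 0.001]
ft_force: [0.5, -0.7, 0.1]
grip_width: 0.0503
grasp_force: 0.0
```

```bash
python3 -c "
from h import *
go(478,-22.5,2,211)
for o in orange(shot('side')): print(o)
shot('side','s4')
a=cv2.imread('pics/s4.png')[190:270,240:350]
cv2.imwrite('pics/v4.png',cv2.resize(a,None,fx=5,fy=5,interpolation=2))
"
```

```text
at [479.1 -21.7  41.4] psi -148.8 slide cm [ 0.14 -0.01  3.94] spin 0.2 w 50.3 F [ 0.5 -0.7  0.1] t 4.075
[ 298.1 -286.7   15.6   84.3   14.5   12.6   25. ]
[ 577.2 -235.3   24.5    4.7   33.6   21.2   83. ]
[619.    4.   19.4 -13.8  36.   18.4 123. ]
```

View pics/v4.png

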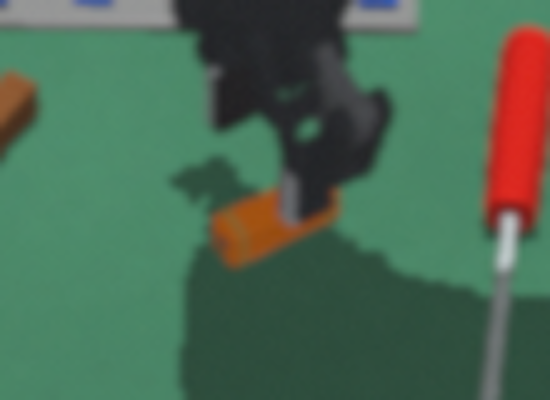

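The crop shows the fingers straddling the long part, with the near pad at crop (290,195). I descend and close.

>>> {"fn": "arm_command", "kwargs": {"slide": [[0.1, 0, 1.5], [0.1, 0, 3], [0.1, 0, 3.8], [0.1, 0, 3.8], [0.1, 0, 3.8]], "spin": [0, 0, 0, 0, 0]}}

```text
clock: 4.8
eef_pos: [0.4785, -0.0232, 0.0029]
tool_rot: [-0.268, 0.963, -0.0, 0.001]
ft_force: [-0.1, -1.1, -0.1]
grip_width: 0.0498
grasp_force: 0.0
```

>>> {"fn": "arm_command", "kwargs": {"slide": [[0, 0, 0], [0, 0, 0], [0, 0, 0], [0, 0, 0], [0, 0, 0]], "spin": [0, 0, 0, 0, 0], "jaw": 0.5}}

```text
clock: 5.42
eef_pos: [0.4783, -0.0232, 0.0028]
tool_rot: [-0.268, 0.963, -0.0, 0.001]
ft_force: [-1.2, 0.2, 5.1]
grip_width: 0.0147
grasp_force: 60.1
```

>>> {"fn": "arm_command", "kwargs": {"slide": [[0, 0, -1], [0, 0, -3], [0, 0, -6], [0, 0, -8], [0, 0, -8]], "spin": [0, 0, 0, 0, 0]}}

```text
clock: 6.05
eef_pos: [0.4793, -0.0233, 0.084]
tool_rot: [-0.268, 0.963, -0.001, 0.002]
ft_force: [-0.4, -0.6, -0.5]
grip_width: 0.0145
grasp_force: 59.4
```

```bash
python3 -c "
from h import *
go(581.7-3,-163.7,85,179)
for o in orange(shot('side'),zmin=.06,zmax=.15,vmin=120): print(o)
go(581.7-3,-163.7,85,179)
"
```

```text
at [479.3 -23.3  84. ] psi -148.9 slide cm [ -1.26 -17.16  -0.06] spin 32.1 w 14.5 F [-0.4 -0.6 -0.5] t 6.05
[490.5 -13.4 100.   33.6  20.8  17.7  69. ]
at [478.2 -23.2  82.7] psi -148.9 slide cm [ -1.35 -17.22  -0.21] spin 32.1 w 14.6 F [-0.5  0.3 -0. ] t 6.1
```

>>> {"fn": "arm_command", "kwargs": {"slide": [[-0.4, -4, -0.4], [-0.8, -8, -0.4], [-1.2, -12, -0.4], [-1.6, -15, -0.4], [-1.8, -17.5, -0.4]], "spin": [7, 14, 21, 28, 32.2]}}

```text
clock: 6.72
eef_pos: [0.5832, -0.1646, 0.0842]
tool_rot: [0.011, 1.0, 0.0, -0.001]
ft_force: [-0.2, 0.3, -0.4]
grip_width: 0.0143
grasp_force: 59.5
```

>>> {"fn": "arm_command", "kwargs": {"slide": [[0, 0, 0], [0, 0, 0], [0, 0, 0], [0, 0, 0], [0, 0, 0]], "spin": [0, 0, 0, 0, 0]}}

```text
clock: 7.35
eef_pos: [0.5836, -0.1633, 0.0865]
tool_rot: [0.009, 1.0, -0.0, 0.0]
ft_force: [-0.3, -0.0, -1.4]
grip_width: 0.0144
grasp_force: 59.5
```

```bash
python3 -c "
from h import *
go(584.2,-163.75,35,178.9)
"
```

```text
at [ 583.6 -163.3   86.5] psi 178.94 slide cm [-0.06 -0.04  5.15] spin 0.04 w 14.4 F [-0.3 -0.  -1.4] t 7.35
```

>>> {"fn": "arm_command", "kwargs": {"slide": [[-0.1, 0, 2], [-0.1, 0, 4], [-0.1, 0, 5.8], [-0.1, 0, 5.8], [-0.1, 0, 5.8]], "spin": [0, 0, 0, 0, 0]}}

```text
clock: 7.98
eef_pos: [0.5851, -0.1638, 0.029]
tool_rot: [0.01, 1.0, -0.0, 0.001]
ft_force: [0.2, 0.4, 0.0]
grip_width: 0.0145
grasp_force: 59.5
```

```bash
python3 -c "
from h import *
go(584.2,-163.75,8,178.9)
p=shot('side','s5');q=shot('top','t5')
for o in orange(p,vmin=110): print(o)
a=cv2.imread('pics/s5.png')[140:210,210:340];b=cv2.imread('pics/t5.png')[160:270,280:410]
cv2.imwrite('pics/v5.png',cv2.resize(np.hstack([a[:70],b[:70]]),None,fx=3,fy=3,interpolation=2))
# blue wall pts at both long nests, side camera, and held orange pts
w=cloud(p)*1000;h=cv2.cvtColor(p['pixels'],cv2.COLOR_RGB2HSV)
m=(h[...,0]>100)&(h[...,0]<130)&(h[...,1]>110)&(w[...,1]>-182)&(w[...,1]<-135)
for lo,hi in((540,620),(410,490)):
    k=w[m&(w[...,0]>lo)&(w[...,0]<hi)];print('walls',len(k),k.min(0).round(1),k.max(0).round(1))
m=cv2.inRange(h,(4,100,90),(22,255,255))>0
k=w[m&(w[...,0]>540)&(w[...,0]<630)&(w[...,1]>-190)&(w[...,1]<-130)];print('held',len(k),k.min(0).round(1),k.max(0).round(1))
k=w[m&(w[...,0]>410)&(w[...,0]<490)&(w[...,1]>-190)&(w[...,1]<-130)];print('kept',len(k),k.min(0).round(1),k.max(0).round(1))
"
```

```text
at [ 585.1 -163.8   29. ] psi 178.91 slide cm [0.1  0.01 2.1 ] spin 0.01 w 14.5 F [0.2 0.4 0. ] t 7.975
[ 320.  -285.1   15.5   84.    14.9   12.4   28. ]
[ 297.9 -287.6   14.9   84.3   20.3   12.2   32. ]
[ 565.5 -192.4   24.4  -88.3  105.4   11.9   47. ]
[ 605.3 -157.9   42.   -47.3   12.7    8.1   17. ]
[ 564.6 -157.6   45.    86.8   22.5   14.8   48. ]
[ 4.492e+02 -1.569e+02  2.460e+01  2.000e-01  5.040e+01  1.790e+01
  1.420e+02]
[618.9   3.2  19.  -13.5  36.3  18.4 131. ]
[749.9 186.   39.3  28.9  51.9  26.6 136. ]
walls 41 [ 547.6 -173.9    3.2] [ 611.7 -144.8   12.3]
walls 35 [ 418.8 -168.     4.2] [ 481.2 -141.5   12.1]
held 128 [ 557.3 -170.    24.7] [ 607.8 -139.7  121.5]
kept 238 [ 424.1 -188.7    1.4] [ 476.5 -146.7   28.3]
```

View pics/v5.png

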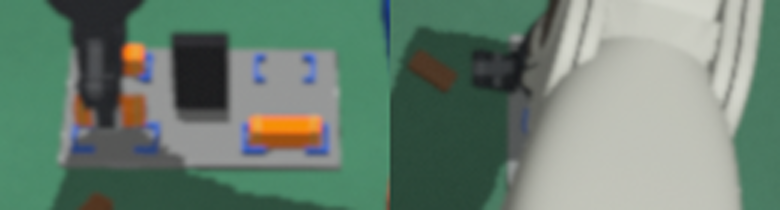

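In the left (side) part of the picture the held long part hovers over its nest, with the walls at crop (75–155,135). It sits about 2 mm too far in +x, so I correct and lower.

>>> {"fn": "arm_command", "kwargs": {"slide": [[0.2, -0.1, 0.3], [0.2, -0.1, 0.8], [0.2, -0.1, 1.2], [0.2, -0.1, 1.5], [0.2, -0.1, 1.75]], "spin": [0, 0, 0, 0, 0]}}

```text
clock: 8.7
eef_pos: [0.5826, -0.1647, 0.0104]
tool_rot: [0.01, 1.0, 0.0, -0.0]
ft_force: [-0.4, 0.3, -0.2]
grip_width: 0.0144
grasp_force: 59.5
```

```bash
python3 -c "
from h import *
go(583.4,-164.7,8.5,178.9)
p=shot('side')
w=cloud(p)*1000;h=cv2.cvtColor(p['pixels'],cv2.COLOR_RGB2HSV)
m=(h[...,0]>100)&(h[...,0]<130)&(h[...,1]>110)&(w[...,1]>-182)&(w[...,1]<-135)
k=w[m&(w[...,0]>540)&(w[...,0]<620)];print('walls',len(k),k.min(0).round(1),k.max(0).round(1))
m=cv2.inRange(h,(4,100,90),(22,255,255))>0
k=w[m&(w[...,0]>540)&(w[...,0]<630)&(w[...,1]>-190)&(w[...,1]<-130)];print('held',len(k),k.min(0).round(1),k.max(0).round(1))
go(583.4,-164.7,8.5,178.9)
"
```

```text
at [ 582.6 -164.7   10.4] psi 178.9 slide cm [-0.08  0.    0.19] spin 0.0 w 14.4 F [-0.4  0.3 -0.2] t 8.7
walls 35 [ 547.6 -172.2    3.4] [ 612.1 -142.6   11.5]
held 131 [ 553.5 -182.     3.4] [ 604.5 -132.3  116. ]
at [ 582.3 -164.6   10.1] psi 178.9 slide cm [-0.11 -0.    0.16] spin 0.0 w 14.5 F [-0.4  0.  -0.2] t 8.75
```

>>> {"fn": "arm_command", "kwargs": {"slide": [[0, 0, 0.1], [0, 0, 0.2], [0, 0, 0.2], [0, 0, 0.2], [0, 0, 0.2]], "spin": [0, 0, 0, 0, 0]}}

```text
clock: 9.38
eef_pos: [0.5826, -0.1648, 0.0088]
tool_rot: [0.01, 1.0, -0.0, 0.0]
ft_force: [0.1, -0.1, -0.3]
grip_width: 0.014
grasp_force: 59.5
```

>>> {"fn": "arm_command", "kwargs": {"slide": [[0, 0, 0], [0, 0, 0], [0, 0, 0], [0, 0, 0], [0, 0, 0]], "spin": [0, 0, 0, 0, 0], "jaw": 4}}

```text
clock: 10.0
eef_pos: [0.5826, -0.1648, 0.0088]
tool_rot: [0.01, 1.0, -0.0, 0.0]
ft_force: [0.0, 0.2, 0.5]
grip_width: 0.04
grasp_force: 0.0
```

>>> {"fn": "arm_command", "kwargs": {"slide": [[0, 0, -1], [0, 0, -3], [0, 0, -6], [0, 0, -9], [0, 0, -9]], "spin": [0, 0, 0, 0, 0]}}

```text
clock: 10.62
eef_pos: [0.5851, -0.1654, 0.1027]
tool_rot: [0.01, 1.0, -0.001, 0.004]
ft_force: [0.6, -0.0, 0.8]
grip_width: 0.04
grasp_force: 0.0
```

```bash
python3 -c "
from h import *
for o in orange(shot('side')): print(o)
c,s=np.cos(np.radians(165)),np.sin(np.radians(165))
go(620.2+3*c,0+3*s,100,165.5)
go(620.2+3*c,0+3*s,100,165.5)
"
```

```text
[ 319.2 -285.1   16.    53.2   14.2   12.4   25. ]
[ 297.8 -287.9   15.    81.9   17.8   12.5   26. ]
[ 568.4 -190.1   24.8  -87.8  107.9   19.    59. ]
[ 449.4 -157.    24.2   -2.4   50.1   17.5  135. ]
[618.9   4.7  19.2 -14.2  35.2  17.5 123. ]
at [ 583.8 -165.1  100.7] psi 178.9 slide cm [-3.03 16.65  0.06] spin 13.4 w 40.1 F [-0.5 -0.2 -0.4] t 10.675
at [ 583.8 -165.1  100.7] psi 178.9 slide cm [-3.03 16.65  0.06] spin 13.4 w 40.1 F [-0.5 -0.2 -0.4] t 10.675
```

>>> {"fn": "arm_command", "kwargs": {"slide": [[-0.8, 4.2, 0], [-1.6, 8.4, 0], [-2.4, 12.6, 0], [-3, 16.6, 0], [-3, 16.6, 0]], "spin": [4, 8, 12, 13.4, 13.4]}}

```text
clock: 11.3
eef_pos: [0.6152, 0.0037, 0.0973]
tool_rot: [0.124, 0.992, 0.0, -0.001]
ft_force: [-0.9, 0.7, -0.6]
grip_width: 0.0401
grasp_force: 0.0
```

```bash
python3 -c "
from h import *
camera('top')
go(617,0.6,50,165.5)
p=shot('top')
for o in orange(p): print(o)
w=cloud(p)*1000;k=w[(abs(w[...,0]-580)<35)&(abs(w[...,1]+163)<12)];print(np.nanpercentile(k[:,2],[10,50,90]))
go(617,0.6,3,165.5)
"
```

```text
at [615.    2.   97.4] psi 165.67 slide cm [-0.24 -0.08  4.74] spin 0.17 w 39.9 F [ 0.6 -0.9 -0.5] t 11.35
[ 775.4 -233.    32.7   75.9   11.4   10.6   23. ]
[ 735.4 -225.6   31.8  -14.    11.5   11.    23. ]
[ 581.6 -167.2   23.7   -0.8   50.6   14.2  143. ]
[ 579.8 -241.    24.5   -4.2   34.5   14.3   96. ]
[ 452.1 -161.9   24.4   -0.6   51.5   12.1  141. ]
[ 322.  -289.6   15.1   88.1   11.8    9.8   25. ]
[ 297.3 -252.7   15.    43.1   10.5    9.5   22. ]
[ 2.27673215 12.15421414 25.39696256]
at [614.9   0.9  97.6] psi 165.57 slide cm [-0.23  0.03  9.46] spin 0.07 w 40.3 F [-0.4 -0.5  0.3] t 11.4
```

>>> {"fn": "arm_command", "kwargs": {"slide": [[-0.2, 0, 2], [-0.2, 0, 5], [-0.2, 0, 8], [-0.2, 0, 9.45], [-0.2, 0, 9.45]], "spin": [0, 0, 0, 0, 0]}}

```text
clock: 12.02
eef_pos: [0.6165, -0.0008, 0.003]
tool_rot: [0.127, 0.992, -0.0, -0.002]
ft_force: [0.0, -0.3, -0.4]
grip_width: 0.0401
grasp_force: 0.0
```

>>> {"fn": "arm_command", "kwargs": {"slide": [[0, 0, 0], [0, 0, 0], [0, 0, 0], [0, 0, 0], [0, 0, 0]], "spin": [0, 0, 0, 0, 0], "jaw": 0.5}}

```text
clock: 12.65
eef_pos: [0.6191, 0.0001, 0.0059]
tool_rot: [0.126, 0.992, 0.0, 0.002]
ft_force: [-0.3, -0.5, 6.4]
grip_width: 0.0141
grasp_force: 62.1
```

>>> {"fn": "arm_command", "kwargs": {"slide": [[0, 0, -1], [0, 0, -4], [0, 0, -8], [0, 0, -11], [0, 0, -11]], "spin": [0, 0, 0, 0, 0]}}

```text
clock: 13.28
eef_pos: [0.6199, 0.0003, 0.1178]
tool_rot: [0.126, 0.992, 0.0, 0.003]
ft_force: [-0.3, 0.3, -0.5]
grip_width: 0.0144
grasp_force: 61.4
```

```bash
python3 -c "
from h import *
p=shot('side')
go(445.9,-237,110,178.9)
w=cloud(p)*1000;h=cv2.cvtColor(p['pixels'],cv2.COLOR_RGB2HSV)
m=cv2.inRange(h,(4,100,90),(22,255,255))>0
k=w[m&(abs(w[...,0]-617)<40)&(abs(w[...,1])<30)];print('held',len(k),k.min(0).round(1),k.max(0).round(1))
"
```

```text
at [6.185e+02 3.000e-01 1.156e+02] psi 165.5 slide cm [ 10.77 -27.29   0.51] spin -13.4 w 14.5 F [-0.  1. -1.] t 13.325
held 73 [601.5  -3.7 111.8] [638.1  15.5 149.6]
```

>>> {"fn": "arm_command", "kwargs": {"slide": [[1.8, -4.6, 0], [3.7, -9.5, 0], [5.6, -14.4, 0], [7.5, -19.3, 0], [9.3, -24, 0]], "spin": [-3, -6, -9, -12, -13.4]}}

```text
clock: 13.95
eef_pos: [0.4651, -0.2095, 0.1125]
tool_rot: [0.009, 1.0, 0.001, -0.002]
ft_force: [1.0, -1.0, -0.1]
grip_width: 0.0147
grasp_force: 61.4
```

>>> {"fn": "arm_command", "kwargs": {"slide": [[0, 0, 0], [0, 0, 0], [0, 0, 0], [0, 0, 0], [0, 0, 0]], "spin": [0, 0, 0, 0, 0]}}

```text
clock: 14.58
eef_pos: [0.468, -0.2082, 0.1142]
tool_rot: [0.009, 1.0, 0.0, -0.0]
ft_force: [-0.1, -0.5, -0.2]
grip_width: 0.0144
grasp_force: 61.4
```

```bash
python3 -c "
from h import *
go(448.1,-237,35,178.9)"
```

```text
at [ 468.  -208.2  114.2] psi 178.98 slide cm [ 1.94 -2.91  7.92] spin 0.08 w 14.4 F [-0.1 -0.5 -0.2] t 14.575
```

>>> {"fn": "arm_command", "kwargs": {"slide": [[1.9, -2.9, 0], [1.9, -2.9, 2], [1.9, -2.9, 5], [1.9, -2.9, 8], [1.9, -2.9, 8]], "spin": [0, 0, 0, 0, 0]}}

```text
clock: 15.2
eef_pos: [0.4461, -0.2362, 0.0323]
tool_rot: [0.009, 1.0, 0.001, -0.002]
ft_force: [0.1, -0.0, -0.1]
grip_width: 0.0139
grasp_force: 61.4
```

```bash
python3 -c "
from h import *
p=shot('side','s6');p=shot('side')
go(448.1,-237,8.5,178.9)
w=cloud(p)*1000;h=cv2.cvtColor(p['pixels'],cv2.COLOR_RGB2HSV)
m=(h[...,0]>100)&(h[...,0]<130)&(h[...,1]>110)&(w[...,1]>-260)&(w[...,1]<-205)
for c in(449,580):
    k=w[m&(abs(w[...,0]-c)<35)];print('walls',len(k),k.min(0).round(1),k.max(0).round(1))
m=cv2.inRange(h,(4,100,90),(22,255,255))>0
for c in(449,580):
    k=w[m&(abs(w[...,0]-c)<35)&(w[...,1]>-262)&(w[...,1]<-212)];print('part',len(k),k.min(0).round(1),k.max(0).round(1))
a=cv2.imread('pics/s6.png')[120:210,215:345]
cv2.imwrite('pics/v6.png',cv2.resize(a,None,fx=5,fy=5,interpolation=2))
"
```

```text
at [ 448.4 -237.5   34.8] psi 178.92 slide cm [0.04 0.05 2.63] spin 0.02 w 14.1 F [ 0.7 -0.7 -0.5] t 15.3
walls 23 [ 425.7 -248.7    2.9] [ 470.9 -216.    13.3]
walls 22 [ 554.4 -248.1    3.8] [ 602.  -221.9   12.3]
part 44 [ 431.3 -244.6   29.7] [ 464.1 -225.    49.8]
part 147 [ 560.4 -260.7    4.4] [ 598.9 -223.9   27.6]
```

View pics/v6.png

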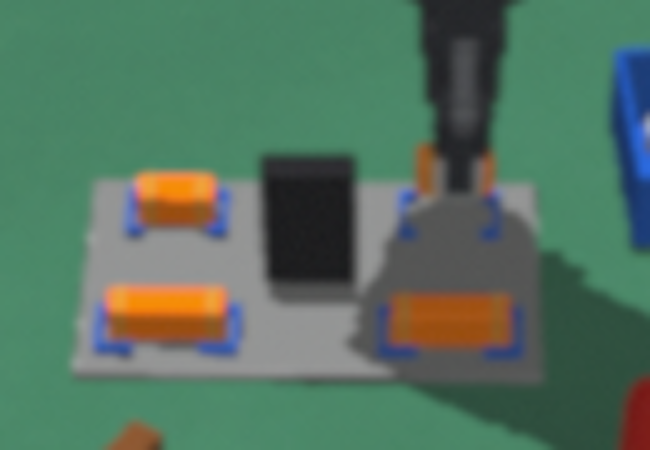

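The picture shows the long part seated at crop (167,315) and the short part above its nest at (455,180), centred in x. I lower it.

>>> {"fn": "arm_command", "kwargs": {"slide": [[0, 0, 0.5], [0, 0, 1], [0, 0, 1.6], [0, 0, 2], [0, 0, 2.2]], "spin": [0, 0, 0, 0, 0]}}

```text
clock: 15.92
eef_pos: [0.4478, -0.2374, 0.0119]
tool_rot: [0.01, 1.0, 0.0, -0.0]
ft_force: [0.4, 0.0, -0.2]
grip_width: 0.0144
grasp_force: 61.4
```

>>> {"fn": "arm_command", "kwargs": {"slide": [[0, 0, 0.1], [0, 0, 0.2], [0, 0, 0.2], [0, 0, 0.2], [0, 0, 0.2]], "spin": [0, 0, 0, 0, 0]}}

```text
clock: 16.55
eef_pos: [0.448, -0.2375, 0.0109]
tool_rot: [0.01, 1.0, -0.0, 0.0]
ft_force: [-2.1, 1.2, 5.5]
grip_width: 0.0141
grasp_force: 62.2
```

>>> {"fn": "arm_command", "kwargs": {"slide": [[0, 0, 0], [0, 0, 0], [0, 0, 0], [0, 0, 0], [0, 0, 0]], "spin": [0, 0, 0, 0, 0], "jaw": 4}}

```text
clock: 17.18
eef_pos: [0.448, -0.2375, 0.0102]
tool_rot: [0.01, 1.0, 0.0, -0.0]
ft_force: [0.8, 0.2, -0.0]
grip_width: 0.0399
grasp_force: 0.0
```

>>> {"fn": "arm_command", "kwargs": {"slide": [[0, 0, -1], [0, 0, -4], [0, 0, -8], [0, 0, -12], [0, 0, -15]], "spin": [0, 0, 0, 0, 0]}}

```text
clock: 17.8
eef_pos: [0.4486, -0.2378, 0.163]
tool_rot: [0.01, 1.0, -0.001, 0.001]
ft_force: [0.5, 0.9, -0.4]
grip_width: 0.0401
grasp_force: 0.0
```

>>> {"fn": "arm_command", "kwargs": {"slide": [[0, 3, 0], [0, 7, 0], [0, 12, 0], [0, 16, 0], [0, 16, 0]], "spin": [0, 0, 0, 0, 0]}}

```text
clock: 18.42
eef_pos: [0.4511, -0.0755, 0.161]
tool_rot: [0.007, 1.0, 0.0, 0.0]
ft_force: [0.1, -0.6, -0.1]
grip_width: 0.04
grasp_force: 0.0
```

```bash
python3 -c "
from h import *
camera('top');p=shot('side','s7');q=shot('top','t7')
for n,x in(('side',p),('top',q)):
    print(n)
    for o in orange(x,vmin=120): 
        if o[2]>19: print(o)
    print(tray(x)); print(landmark_of(x,'window'))
    w=cloud(x)*1000;h=cv2.cvtColor(x['pixels'],cv2.COLOR_RGB2HSV)
    k=w[(h[...,0]>98)&(h[...,0]<125)&(h[...,1]>120)&(abs(w[...,1]-244)<70)&(abs(w[...,0]-588)<70)&(w[...,2]<60)]; 
    print('win',(k.min(0)+k.max(0))/2,k.max(0)-k.min(0),cv2.minAreaRect(k[:,:2].astype(np.float32)),np.median(k[:,2]))
a=cv2.imread('pics/s7.png')[120:210,215:345];b=cv2.imread('pics/t7.png')[150:280,310:390]
a=cv2.resize(a,None,fx=4,fy=4,interpolation=2);b=cv2.resize(b,(int(80*360/130),360),interpolation=2)
cv2.imwrite('pics/v7.png',np.hstack([a,b]))
go(514.5,-200.2,150,178.9)
"
```

```text
side
[ 5.774e+02 -2.372e+02  2.400e+01  1.000e-01  3.380e+01  2.100e+01
  9.500e+01]
[ 461.  -137.4   24.9   88.8  216.1    9.5   28. ]
[ 5.792e+02 -1.637e+02  2.410e+01 -4.000e-01  5.130e+01  2.070e+01
  1.520e+02]
[ 4.492e+02 -1.554e+02  2.390e+01  3.000e-01  5.030e+01  1.950e+01
  1.480e+02]
[594.4 -77.4  19.3  55.7  33.4  14.7  73. ]
[750.1 186.8  39.2  25.1  49.6  22.1  95. ]
(((514.982177734375, -194.90869140625), (129.61424255371094, 214.78155517578125), 87.93264770507812), np.float64(4.358935860797112))
[{'centre': [235.7, 348.0], 'confidence': 0.55}]
win [588.8375368  244.5016724   28.13282632] [91.89496537 94.60709481  9.93230191] ((588.4110107421875, 244.32493591308594), (90.7457046508789, 88.48774719238281), 86.25807189941406) 28.84264572374053
top
[596.1 -80.8  19.1  55.1  31.4  12.6  73. ]
[ 580.5 -167.    24.2   -0.7   52.2   14.3  151. ]
[ 579.8 -241.4   24.4   -2.5   34.3   14.6   93. ]
[ 450.4 -239.8   24.2   -1.6   31.5   14.2   93. ]
(((517.2515258789062, -201.1162109375), (127.10777282714844, 214.8297576904297), 88.35301208496094), np.float64(4.2060049574663845))
[{'centre': [150.4, 186.3], 'confidence': 0.96}, {'centre': [267.6, 276.2], 'confidence': 0.33}, {'centre': [139.3, 300.8], 'confidence': 0.3}, {'centre': [347.3, 218.9], 'confidence': 0.19}]
win [590.31213497 240.14359383  28.13176299] [90.89610582 90.43013607 13.04502074] ((590.5863647460938, 240.74114990234375), (87.99392700195312, 87.77877807617188), 86.91566467285156) 27.90152372051311
at [451.3 -78.6 160.5] psi 178.81 slide cm [ -6.57 -12.03   1.06] spin -0.09 w 39.9 F [-0.3 -0.  -0.6] t 18.675
```

View pics/v7.png

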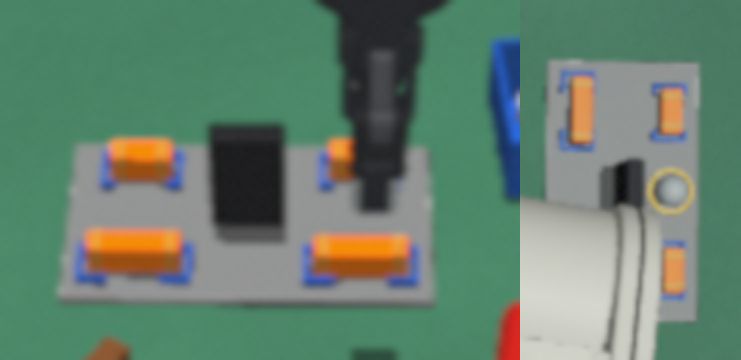

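Both views show all four housings down in their nests and the ball in its ring at (670,190). Now I go above the grip.

>>> {"fn": "arm_command", "kwargs": {"slide": [[-2, -3.5, 0.6], [-4, -7.2, 1.4], [-6, -11, 2.2], [-6.6, -12, 3], [-6.6, -12, 3]], "spin": [0, 0, 0, 0, 0], "jaw": 2.9}}

```text
clock: 19.3
eef_pos: [0.5138, -0.1997, 0.129]
tool_rot: [0.011, 1.0, 0.001, -0.001]
ft_force: [0.2, -0.1, -0.5]
grip_width: 0.029
grasp_force: 0.0
```

```bash
python3 -c "
from h import *
camera('side');p=shot('side','s8')
go(514.5,-200.2,38,178.8)
a=p['pixels'][:,:,::-1][110:210,215:345]
cv2.imwrite('pics/v8.png',cv2.resize(a,None,fx=5,fy=5,interpolation=2))"
```

```text
at [ 514.  -198.4  130.1] psi 178.88 slide cm [-0.07 -0.18  9.21] spin 0.08 w 28.8 F [-0.1  0.2  0.5] t 19.4
```

View pics/v8.png

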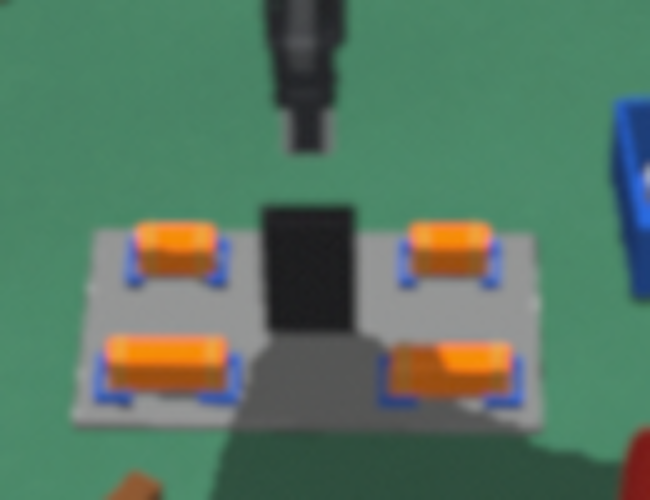

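The fingers sit centred above the grip, and all housings are down. I descend and pinch.

>>> {"fn": "arm_command", "kwargs": {"slide": [[-0.1, -0.2, 1], [-0.1, -0.2, 3], [-0.1, -0.2, 5], [-0.1, -0.2, 5.4], [-0.1, -0.2, 5.8]], "spin": [0, 0, 0, 0, 0]}}

```text
clock: 20.02
eef_pos: [0.516, -0.2005, 0.0726]
tool_rot: [0.009, 1.0, -0.0, 0.0]
ft_force: [-0.0, -0.7, -0.2]
grip_width: 0.0291
grasp_force: 0.0
```

>>> {"fn": "arm_command", "kwargs": {"slide": [[0, 0, 0.8], [0, 0, 1.8], [0, 0, 2.8], [0, 0, 3.4], [0, 0, 3.4]], "spin": [0, 0, 0, 0, 0]}}

```text
clock: 20.65
eef_pos: [0.5152, -0.2007, 0.0375]
tool_rot: [0.01, 1.0, 0.0, -0.001]
ft_force: [-0.4, -0.3, -1.3]
grip_width: 0.0294
grasp_force: 0.0
```

>>> {"fn": "arm_command", "kwargs": {"slide": [[0, 0, 0], [0, 0, 0], [0, 0, 0], [0, 0, 0], [0, 0, 0]], "spin": [0, 0, 0, 0, 0], "jaw": 0.5}}

```text
clock: 21.28
eef_pos: [0.516, -0.2006, 0.0385]
tool_rot: [0.009, 1.0, 0.0, 0.0]
ft_force: [0.0, 1.7, 1.2]
grip_width: 0.0134
grasp_force: 59.0
```

>>> {"fn": "arm_command", "kwargs": {"slide": [[0, 0, -0.1], [0, 0, -0.3], [0, 0, -0.6], [0, 0, -0.9], [0, 0, -1.1]], "spin": [0, 0, 0, 0, 0]}}

```text
clock: 21.9
eef_pos: [0.5158, -0.2009, 0.0495]
tool_rot: [0.01, 1.0, -0.0, 0.0]
ft_force: [0.8, 0.9, -4.3]
grip_width: 0.0135
grasp_force: 58.4
```

>>> {"fn": "arm_command", "kwargs": {"slide": [[0, 0, -0.4], [0, 0, -1.2], [0, 0, -2.4], [0, 0, -3.8], [0, 0, -5.2]], "spin": [0, 0, 0, 0, 0]}}

```text
clock: 22.52
eef_pos: [0.5161, -0.201, 0.1027]
tool_rot: [0.01, 1.0, -0.0, 0.0]
ft_force: [-0.7, 0.0, -4.0]
grip_width: 0.0132
grasp_force: 58.4
```

>>> {"fn": "arm_command", "kwargs": {"slide": [[0, 0, -1.4], [0, 0, -2.6], [0, 0, -3.6], [0, 0, -4.3], [0, 0, -4.7]], "spin": [0, 0, 0, 0, 0]}}

```text
clock: 23.15
eef_pos: [0.5158, -0.2009, 0.1486]
tool_rot: [0.01, 1.0, -0.0, 0.0]
ft_force: [-0.0, 0.7, -3.8]
grip_width: 0.013
grasp_force: 58.4
```

```bash
python3 -c "
from h import *
camera('side');p=shot('side','s9');q=shot('top','t9')
for n,x in(('side',p),('top',q)):
    print(n)
    for o in orange(x,zmin=.1,zmax=.2,vmin=120): print(o)
go(588.5,243,148.5,178.8)
a=p['pixels'][:,:,::-1][70:210,190:370];b=q['pixels'][:,:,::-1][130:300,300:430]
a=cv2.resize(a,None,fx=2.5,fy=2.5,interpolation=2);b=cv2.resize(b,(268,350),interpolation=2)
cv2.imwrite('pics/v9.png',np.hstack([a,b]))"
```

```text
side
[ 448.2 -237.2  134.1   -6.8   35.7   18.2  109. ]
[ 578.1 -239.7  133.9   -1.8   35.4   21.8  107. ]
[ 578.8 -164.5  134.3    0.9   51.1   20.6  166. ]
[ 450.  -159.8  134.2   -0.9   50.7   19.2  179. ]
top
[ 581.  -169.4  134.1   -2.8   52.5   13.9  175. ]
[ 569.1 -211.2  133.3  -57.1   77.    18.8   26. ]
[ 452.3 -164.7  134.3   -0.8   50.9   14.6  178. ]
at [ 515.7 -200.8  148.1] psi 178.9 slide cm [-6.430e+00  4.452e+01 -3.000e-02] spin 0.1 w 13.3 F [ 0.2 -0.3 -4.6] t 23.3
```

View pics/v9.png

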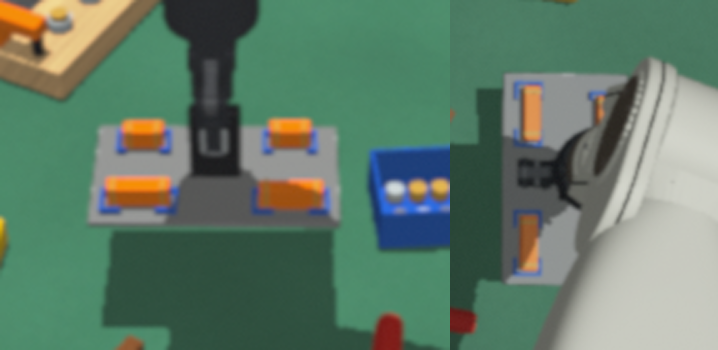

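The tray is lifted level, all four housing tops read 134 mm, and the underside is at about 109 mm. I carry it across gently.

>>> {"fn": "arm_command", "kwargs": {"slide": [[-0.06, 0.4, 0], [-0.17, 1.2, 0], [-0.35, 2.4, 0], [-0.58, 4, 0], [-0.86, 6, 0]], "spin": [0, 0, 0, 0, 0]}}

```text
clock: 23.92
eef_pos: [0.5257, -0.1396, 0.1483]
tool_rot: [0.01, 1.0, 0.0, 0.0]
ft_force: [0.3, 0.5, -4.0]
grip_width: 0.0133
grasp_force: 58.5
```

>>> {"fn": "arm_command", "kwargs": {"slide": [[-0.35, 2.4, 0], [-0.69, 4.8, 0], [-1.04, 7.2, 0], [-1.38, 9.6, 0], [-1.73, 12, 0]], "spin": [0, 0, 0, 0, 0]}}

```text
clock: 24.55
eef_pos: [0.5451, -0.0192, 0.1484]
tool_rot: [0.009, 1.0, 0.0, 0.0]
ft_force: [-0.2, -0.0, -4.3]
grip_width: 0.0134
grasp_force: 58.5
```

>>> {"fn": "arm_command", "kwargs": {"slide": [[-0.35, 2.4, 0], [-0.69, 4.8, 0], [-1.04, 7.2, 0], [-1.38, 9.6, 0], [-1.73, 12, 0]], "spin": [0, 0, 0, 0, 0]}}

```text
clock: 25.18
eef_pos: [0.5644, 0.1005, 0.1483]
tool_rot: [0.009, 1.0, 0.0, -0.0]
ft_force: [0.7, -0.1, -5.1]
grip_width: 0.0135
grasp_force: 58.5
```

>>> {"fn": "arm_command", "kwargs": {"slide": [[-0.35, 2.4, 0], [-0.69, 4.8, 0], [-1.04, 7.2, 0], [-1.32, 9.2, 0], [-1.58, 11, 0]], "spin": [0, 0, 0, 0, 0]}}

```text
clock: 25.8
eef_pos: [0.5826, 0.2094, 0.1482]
tool_rot: [0.009, 1.0, -0.0, -0.0]
ft_force: [0.9, 0.9, -4.3]
grip_width: 0.0132
grasp_force: 58.5
```

>>> {"fn": "arm_command", "kwargs": {"slide": [[-0.2, 1.4, 0], [-0.35, 2.4, 0], [-0.43, 3, 0], [-0.48, 3.3, 0], [-0.5, 3.5, 0]], "spin": [0, 0, 0, 0, 0]}}

```text
clock: 26.42
eef_pos: [0.5884, 0.2425, 0.1483]
tool_rot: [0.01, 1.0, -0.0, -0.0]
ft_force: [-0.3, 0.0, -4.3]
grip_width: 0.0137
grasp_force: 58.5
```

```bash
python3 -c "
from h import *
for i in range(6): camera('side')
p=shot('side');q=shot('top')
for n,x in(('side',p),('top',q)):
    print(n)
    for o in orange(x,zmin=.1,zmax=.2,vmin=110): print(o)
go(588.5,243,148.5,178.8); print(get_obs()['joint_vel'].round(3))
a=p['pixels'][:,:,::-1][230:420,130:350];b=q['pixels'][:,:,::-1][110:270,80:220]
a=cv2.resize(a,(440,380),interpolation=2);b=cv2.resize(b,(332,380),interpolation=2)
cv2.imwrite('pics/v10.png',np.hstack([a,b]))"
```

```text
side
[649.7 204.1 134.2   0.7  35.6  18.6 206. ]
[520.7 205.7 134.3  -0.8  33.4  17.1 206. ]
[569.2 219.  133.4 -77.8  44.4   1.4   7. ]
[ 6.515e+02  2.775e+02  1.343e+02 -3.000e-01  5.340e+01  1.800e+01
  3.600e+02]
[522.4 282.5 134.3  -1.2  52.9  17.7 370. ]
top
[644.8 253.8 133.9  39.1  85.6  23.9 109. ]
[652.  199.4 133.6   0.8  33.8  16.8 133. ]
[522.1 222.5 133.3  71.1 133.1  21.7  57. ]
[522.8 199.  133.7   0.   32.8  15.6 129. ]
at [588.3 242.6 148.3] psi 178.88 slide cm [-0.02  0.04 -0.02] spin 0.08 w 13.6 F [-0.   0.  -5.2] t 26.825
[ 0.001 -0.001  0.001  0.002 -0.001  0.   ]
```

View pics/v10.png

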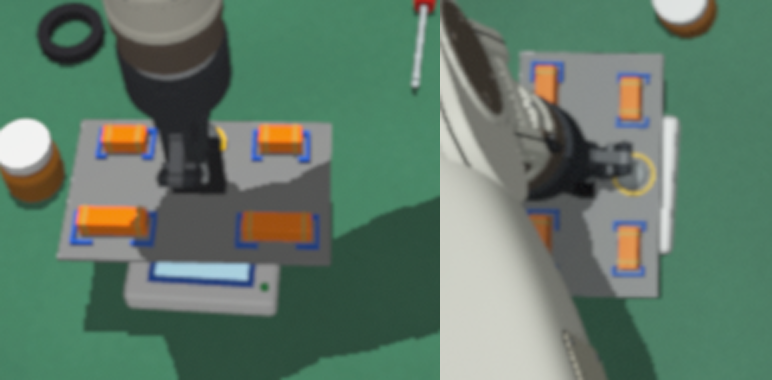

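The tray is level and still above the reader. All four housings are down in their nests (tops at 134 mm), and the ball is in its ring at (637,172). I hand the job in.

```bash
python3 -c "
from workcell import *
print(job_done())"
```

```text
the job is handed in; nothing more can be done
None
```

I handed the job in with both loose housings seated in their nests and the tray held level and still about 8 cm above the reader's window, with the ball in its pocket; the hand-in returned no verdict.

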